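# Clamp a ring gauge at the right ratchet tooth

### The arm

A 7-joint arm with a two-finger parallel gripper is mounted at the origin on a cart in front of the work surface, level with it; the furniture and walls round the work are solid. World frame = base frame: x ahead of the robot, y to its left, z up, the work surface at z = 0. Lengths are in m, angles in rad, forces in N, time in s.
With the tool pointing down it reaches from about 0.4 to 0.9 m from the base axis. Payload 5.5 kg.
Tool frame: the origin (TCP) lies midway between the tips of the shut fingers; the grasp point (between the pads) lies 19 mm behind it; z points along the fingers, y is the line along which they close (so a half turn about z gives the same grasp; the last joint's range is limited). The gripper opens to 85 mm and grips with 20 to 120 N. Pads are 22 mm wide; open, the fingers measure 114 mm over their backs; the gripper's body (76 mm by 85 mm) begins 54 mm behind the grasp point. The pads swing forward as they close: fully open they stand 13 mm farther back than shut.
Start: joints at [-0.943, 0.501, -0.427, 1.55, 0.221, 1.138, -0.21], TCP at [0.232, 0.607, 0.231] pointing down, gripper open.
Joint ranges: [-2.88, 2.88], [-0.31, 2.03], [-1.54, 1.56], [0.2, 2.42], [-1.41, 4.55], [0.19, 2.02], [-2.57, 2.57]. Speed limits (rad/s): [2.57, 2.57, 3.14, 3.14, 3.14, 3.14, 3.14].

### API

Orientations are given as a rotation vector (axis times angle).
In Python, from workcell import r gives the robot as it stands. Calls block until the motion is done:
- r.move_to(position, orientation): joint-space move of the TCP to a pose.
- r.move_linear(position, rot=None, speed=0.15, contact_N=None): straight line of the TCP; rot=None keeps the orientation; speed is the mean speed in m/s. With contact_N (N) it stops when the force on the tool has changed by that much, and returns True; else False.
- r.set_joints(angles): joint-space move.
- r.command_gripper(opening): finger opening in m; the grip force is fixed at half the most; returns when the fingers have stopped.
- r.dwell(seconds).
- r.solve_ik(position, orientation): joint angles nearest the present ones, or None.
- r.state(): the state.
- r.snapshot(name): name is "scene" or "side" or "wrist"; returns (picture, depth): 400x640x3 uint8, blue, green, red; 400x640 float32, m along the optical axis (not along the pixel's ray), 0 where there is no reading.
- r.calibration(name): a dict with "vfov" (degrees; the focal length in pixels is half the picture's height over the tangent of half this angle, whatever the lens; pixels are square), "cx", "cy" (the principal point, pixels), "k1" (the pictures are not rectified: a ray, as slopes to the right and down, at radius r is drawn at 1 + k1 r^2 times it, then the intrinsics apply), "origin" and "attitude" of the camera in the world. Camera axes: x right, y down, z forward; pixel columns grow to the right and rows downward; lengths in m; the calibration is good to about 2 mm. A picture is of the moment at which its call begins: read the wrist's pose just before it. calibration takes no time and is no camera call; for the wrist camera it gives the pose at the moment of the call.
A pose or a line that the arm cannot do raises r.Unreachable and nothing moves.
- r.sign_off(): hands the job in; it is judged then, once.
The state is a dict: "t": time; "joint_positions": joint angles; "joint_vel": joint speeds; "joint_efforts": joint torques, N m; "tcp_pos": TCP position; "orientation": TCP orientation; "force": force on the tool from outside, world axes, zero at the start; "torque": the same for the moment, N m; "opening": finger opening in m; "finger_force": force on a finger pad.
Only numpy, scipy, OpenCV 4.12 (cv2) and the standard library are available. Lean on these libraries where they do the work, as an engineer would, in place of code of your own. Each camera call takes 0.05 s, during which the arm holds its last target. There are 200 camera calls.

### The job

Lay the loose steel ring gauge flat on the rail of the ratchet clamp, between the rubber pad and the two stop pins, and let go of it. Then turn the red wing knob clockwise, click by click, and leave it at the first tooth at which the pad holds the ring firmly against the pins, with the pawl dropped in behind that tooth; a tooth further would squeeze the ring out of round. Never force the knob backwards against the pawl, and do not knock the solvent bottle or the swab pot about.

Things in the scene. Friction and masses are not known exactly. Their poses are not given: they have to be found in the camera images.
- ring_center (a point): Steel ring gauge, loose on the bench, lying flat: a plain grey ring, 60 mm outside diameter, 16 mm high, about 0.19 kg. The point is its centre, half-way up (8 mm above its underside); z is its axis. To be gripped across its outside.
- nest (a point): Where the ring's centre goes: a point fixed on the clamp, 8 mm above its pale steel rail (44 mm wide, top 24 mm above the bench). x: along the rail, from pad to pins; y: across; z: up. Here the ring has 4 mm of play to the open pad; the pins stand 3 to 25 mm beyond it (set anew each time, not measured): the pad slides the ring home. Room for fingers at +y and -y, down to 10 mm above the bench.
- knob_grip (a point): Red wing knob over the ratchet wheel. The point lies on the upright spindle at the height to grip, 65 mm above the bench. The wing is 46 mm long (x), 14 mm thick (y), 43 to 79 mm above the bench; x and y turn with it. The wheel (68 mm across), jaw and pawl below are at most 41 mm high. It tightens clockwise seen from above.
- ratchet (a joint): Angle of knob and wheel, rad, growing clockwise (tightening); starts at tooth 0. The pawl catches at each multiple of pi/6 (0.524), dropping 0.03 beyond it; let go, the knob settles back on the pawl. 6 mm of jaw a tooth; the right tooth is 2 to 5 on. Turned slowly or held it resists with 0.03 to 0.08 N m while the ring is loose, 0.15 to 0.24 once it is firmly held, more a tooth later.
- pawl (a joint): Angle of the brass pawl beside the wheel, rad: about -0.03 when down in a tooth gap, rising to 0.16 as a tooth's ramp lifts it, then dropping as the tooth passes. Spring-loaded; needs no handling.
- pad_face (a point): Middle of the face of the black rubber pad (26 x 12 mm) that meets the ring; x is the closing direction. The pad is on a spring plunger in the blue jaw: 8 N as soon as it bears on a stopped ring, then 1.3 N more for each mm (7.8 N for each tooth) of jaw travel. The ring is held firmly from 4 N and squeezed out of round above 19 N.
- pump_bottle: White solvent dispenser bottle, 65 x 66 x 144 mm, standing on the bench behind the clamp; origin at the centre of its underside. To be left alone.
- swab_pot: Small beige pot of swabs, 62 x 65 x 99 mm, standing on the bench; origin at its underside. To be left alone.
- clamp: Ratchet clamp, bolted down: dark base plate 270 x 100 x 10 mm; red wing knob and toothed wheel at one end, blue jaw with black pad in the middle, rail and pale stop block (43 mm high) with two 10 mm pins at the other end. Origin on the bench, near the middle; x points from knob to pins, as in nest. Spindle at x = -90 mm, nest at x = +44 mm.
Things that resemble listed ones, but are neither listed nor needed, are in the scene too. Leave any green, pink or turquoise look-alike of the part that bears ring_center alone.

How it is judged:
By the outcome, as a careful person would: the job done as asked, in the order asked, and still so for the second after the job is handed in, with the robot touching nothing.
It also fails if it takes over 67 s, if anything falls off the work surface, if the arm or the gripper's body presses on something with over 40 N, if the wrist force passes 120 N, or if a joint passes its speed limit or range.

## Working session

There is one attempt and no reset: what is moved stays moved. The work goes in short steps, each a Python script; the robot and the scene stay as the last script left them, time stands still between calls to the robot, and variables do not carry over. Pictures are saved under pics/ and viewed, at most 10 in all, crops included, and the job is handed in when it is done.

```bash
mkdir -p pics; ls
python3 - <<'E'
from workcell import r
import cv2,numpy as np
for n in ("scene","side"):
    p,d=r.snapshot(n); cv2.imwrite(f"pics/{n}0.png",p); np.savez(f"pics/{n}0.npz",p=p,d=d)
    print(n,r.calibration(n))
print(r.state())
E
```

```text
pics
scene {'vfov': 48.8956190684815, 'cx': 317.2555710434832, 'cy': 204.69120705977136, 'k1': -0.11659884705167187, 'origin': array([-0.27454031, -0.49687199,  0.90244575]), 'attitude': array([-2.05264497,  1.01697298, -0.47870658])}
side {'vfov': 47.0309452982747, 'cx': 312.48207302941296, 'cy': 197.01122164092786, 'k1': -0.08408776126493125, 'origin': array([0.19297248, 1.23443057, 0.54093347]), 'attitude': array([-0.33637628,  2.44466682, -1.6456867 ])}
{'t': 0.1, 'joint_positions': array([-0.94276796,  0.50179086, -0.4267884 ,  1.55136052,  0.22081319,
        1.13829995, -0.21026127]), 'joint_vel': array([ 0.00087887, -0.00170358,  0.00040753, -0.00225509, -0.00068812,
        0.00212869,  0.00023823]), 'joint_efforts': array([-1.17484247e-02, -5.70811629e+01, -5.83889589e+00, -2.81752574e+01,
        1.04915095e-02,  5.62781890e-03,  4.43476056e-07]), 'tcp_pos': array([0.23173589, 0.60660633, 0.23033205]), 'orientation': array([-5.69708206e-01, -3.08912206e+00,  2.77077211e-03]), 'force': array([-0.31605804,  0.92010368,  0.6139806 ]), 'torque': array([-0.02426247, -0.03235706,  0.03360259]), 'finger_force': 0.0, 'opening': 0.08556667662116582}
```

View pics/scene0.png

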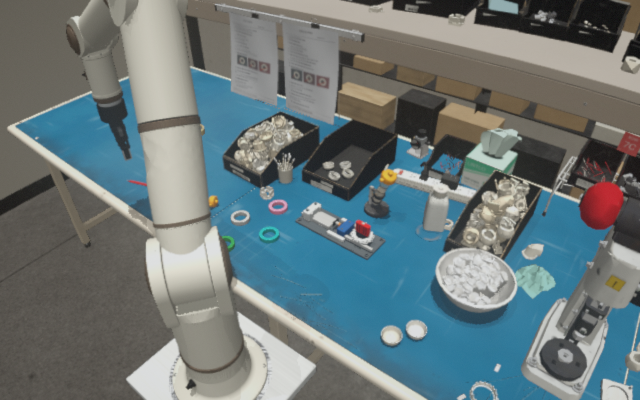

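View pics/side0.png

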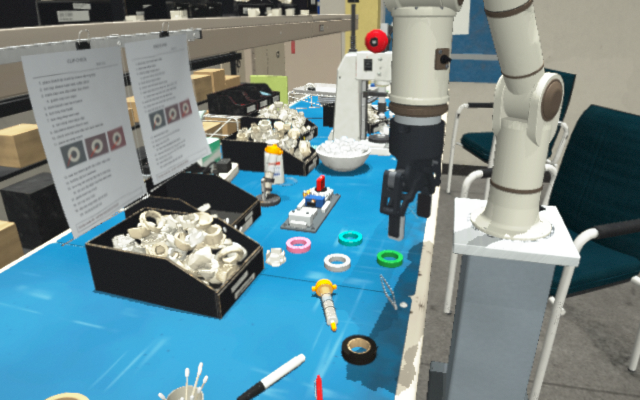

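The scene view shows the plain grey ring at about (240,217), with pink, turquoise and green look-alikes around it. The clamp spans (300–383, 205–255), with the red knob at (363,230) and the stop block at (308,212). In the side view the ring is at (337,262) and the knob at (321,184).

```bash
cat > h.py <<'E'
import numpy as np, cv2
from scipy.spatial.transform import Rotation as R
def K(c):
    f=200/np.tan(np.radians(c["vfov"])/2)
    return np.array([[f,0,c["cx"]],[0,f,c["cy"]],[0,0,1]]),np.array([c["k1"],0,0,0,0.])
def rays(c,uv):
    k,dd=K(c); n=cv2.undistortPointsIter(np.float64(uv).reshape(-1,1,2),k,dd,None,None,(3,50,1e-10)).reshape(-1,2)
    return np.c_[n,np.ones(len(n))]@R.from_rotvec(c["attitude"]).as_matrix().T
def onplane(c,uv,z):
    d=rays(c,uv); o=np.array(c["origin"]); return o+d*((z-o[2])/d[:,2])[:,None]
def proj(c,P):
    k,dd=K(c); M=R.from_rotvec(c["attitude"]).as_matrix()
    return cv2.projectPoints(np.float64(P).reshape(-1,1,3),cv2.Rodrigues(M.T)[0],-M.T@np.array(c["origin"]),k,dd)[0].reshape(-1,2)
def cloud(c,d,mask):
    v,u=np.nonzero(mask&(d>0)); return np.array(c["origin"])+rays(c,np.c_[u,v])*d[v,u][:,None],np.c_[u,v]
def down(yaw): # tool z down; tool y axis at world angle yaw
    y=np.array([np.cos(yaw),np.sin(yaw),0]); z=np.array([0,0,-1.]); return R.from_matrix(np.c_[np.cross(y,z),y,z]).as_rotvec()
E
python3 - <<'E'
from h import *
from workcell import r
seeds={"scene":dict(ring=(220,260,203,230),knob=(345,385,215,250)),"side":dict(ring=(318,356,250,275),knob=(305,335,170,200))}
for n in seeds:
    z=np.load(f"pics/{n}0.npz");p,d=z["p"],z["d"];c=r.calibration(n);hsv=cv2.cvtColor(p,cv2.COLOR_BGR2HSV)
    for k,(a,b,e,f) in seeds[n].items():
        m=np.zeros(d.shape,bool);h=hsv[e:f,a:b]
        m[e:f,a:b]=(h[...,1]<70)&(h[...,2]>90) if k=="ring" else ((h[...,0]<8)|(h[...,0]>172))&(h[...,1]>140)
        P,uv=cloud(c,d,m); print(n,k,m.sum(),len(P),uv.mean(0),np.median(P,0) if len(P) else "", P.min(0),P.max(0))
        if k=="ring":
            cs,_=cv2.findContours(m.astype(np.uint8),0,1);q=max(cs,key=cv2.contourArea).reshape(-1,2);e_=cv2.fitEllipse(q);print(e_,onplane(c,[e_[0]],.008))
    # clamp rough: depth points
    P,uv=cloud(c,d,np.ones(d.shape,bool))
    print(proj(c,[[.6,0,0],[.6,.3,0]]))
E
```

```text
scene ring 213 210 [239.98095238 217.25714286] [0.40607227 0.34044926 0.0155002 ] [0.37623047 0.31081159 0.00126816] [0.44651484 0.3835409  0.02162238]
((239.921142578125, 217.35108947753906), (15.018922805786133, 19.06451988220215), 80.8683853149414) [[0.41024319 0.34560051 0.008     ]]
scene knob 124 124 [362.67741935 227.83870968] [ 0.54230925 -0.02642217  0.06963677] [ 0.53699495 -0.04484448  0.0445729 ] [ 0.55291328 -0.00059958  0.08373233]
[[364.87240212 231.2989239 ]
 [289.84382775 195.39311835]]
side ring 366 364 [336.78846154 262.37637363] [0.40725836 0.35282437 0.01376132] [0.37809527 0.3125415  0.00091672] [0.43733605 0.37351689 0.01973902]
((336.8152160644531, 262.31829833984375), (17.7265625, 26.513404846191406), 90.74150848388672) [[0.40885789 0.33944076 0.008     ]]
side knob 91 90 [319.91111111 183.44444444] [ 0.54360909 -0.00378914  0.06422269] [ 0.53932088 -0.03905652  0.04174633] [0.56192846 0.0073074  0.07938543]
[[302.18155703 202.49842735]
 [265.7446149  247.61239869]]
```

Run:
```python
from h import *
from workcell import r
c=r.calibration("scene"); s=onplane(c,[(309,211)],.043)[0]; kb=np.array([.545,-.02,0]); a=np.arctan2(*(s-kb)[[1,0]]); print("stop",s,"clamp yaw",a)
cw=r.calibration("wrist");st=r.state();T=R.from_rotvec(st["orientation"]);print("cam in tool",T.inv().apply(cw["origin"]-st["tcp_pos"]),(T.inv()*R.from_rotvec(cw["attitude"])).as_rotvec(),cw["vfov"])
best=None
for sg in (1,-1):
    q=r.solve_ik([.5,.15,.33],down(a+sg*np.pi/2)); print(sg,q)
    q2=r.solve_ik([.408,.342,.2],down(a+sg*np.pi/2)); print(sg,q2)
```

```text
stop [0.53348824 0.1638133  0.043     ] clamp yaw 1.6333420881152094
cam in tool [ 7.45188240e-02  6.51793315e-05 -1.42856431e-01] [-0.23541066 -0.23631696  1.55802694] 64.13091383838113
1 [ 0.6713215   0.40134345 -1.28943996  1.72848356  0.39821864  1.31638129
  2.5034023 ]
1 [-0.11370307  0.39558758 -0.7813291   1.86927374  0.32645987  1.00883323
  2.17074729]
-1 [-0.25988151  0.15665226 -0.09364801  1.75419906  0.01547178  1.23145421
 -0.29499403]
-1 [-0.61582671  0.30025771 -0.15748375  1.88538095  0.05664628  0.96020839
 -0.73632875]
```

Run:
```python
from h import *
from workcell import r
r.move_to([.49,.16,.27],down(.06)); r.dwell(.3)
c=r.calibration("wrist");p,d=r.snapshot("wrist"); print(r.state()["t"],r.state()["force"],r.state()["torque"])
import pickle; pickle.dump((c,p,d),open("pics/w1.pkl","wb")); cv2.imwrite("pics/w1.png",p)
```

```text
2.325 [-0.07139309  0.11611532  0.01157682] [ 0.08229072  0.0303839  -0.03067776]
```

View pics/w1.png

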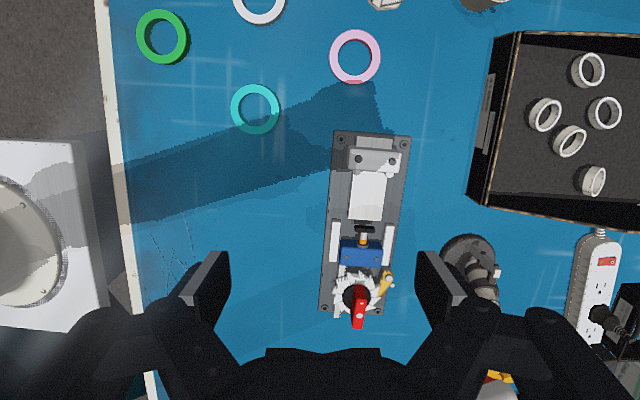

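The wrist view shows the whole clamp. The plate runs from (333,130) to (385,316), with the stop block at (375,155), the rail at (367,195), the pad at (363,230), the jaw at (362,250) and the knob at (358,300). The grey ring is at the top edge, at (260,5).

```bash
python3 - <<'E'
from h import *
import pickle
c,p,d=pickle.load(open("pics/w1.pkl","rb"));hsv=cv2.cvtColor(p,cv2.COLOR_BGR2HSV);H,S,V=[hsv[...,i].astype(int) for i in range(3)]
nb=~((H>90)&(H<120)&(S>90)); nb[:,:310]=0;nb[:,420:]=0;nb[:120]=0;nb[330:]=0
def line(P): 
    for _ in range(3):
        m=P.mean(0);u=np.linalg.svd(P-m)[2][0];n=np.array([-u[1],u[0]]);e=abs((P-m)@n);P=P[e<max(2*np.median(e),1e-4)]
    return m,u
L=[];Rr=[]
for v in range(145,262):
    u=np.nonzero(nb[v])[0]
    L.append((u.min()-.5,v));Rr.append((u.max()+.5,v))
Tp=[(u,np.nonzero(nb[:,u])[0].min()-.5) for u in range(342,404)]
pl=[line(onplane(c,q,.010)[:,:2]) for q in (L,Rr,Tp)]
for m,u in pl: print("edge",m,u,np.degrees(np.arctan2(u[1],u[0]))%180)
w=p.min(2)  # rail: pale
ra=(S<60)&(V>165);rl=[];rr=[]
for v in range(178,216):
    u=np.nonzero(ra[v,340:400])[0]+340
    if len(u)>20: rl.append((u.min()-.5,v)); rr.append((u.max()+.5,v))
for q in (rl,rr):
    m,u=line(onplane(c,q,.024)[:,:2]);print("rail",len(q),m,u,np.degrees(np.arctan2(u[1],u[0]))%180)
a,b=pl[0],pl[1]
ang=(np.arctan2(*a[1][::-1])%np.pi+np.arctan2(*b[1][::-1])%np.pi)/2;x=np.array([np.cos(ang),np.sin(ang)]);y=np.array([-x[1],x[0]])
print("yaw",ang,"width",(a[0]-b[0])@y); mid=(a[0]@y+b[0]@y)/2; top=pl[2][0]@x
O=x*(top-.135)+y*mid; print("origin(plate centre)",O,"spindle",O-.09*x,"nest",O+.044*x)
red=((H<8)|(H>172))&(S>140);red[:,:330]=0;red[:,400:]=0;red[:260]=0
P,uv=cloud(c,d,red);t=P[P[:,2]>.07];print("knob",red.sum(),len(t),t.mean(0) if len(t) else"",P[:,2].max())
box=cv2.minAreaRect(np.float32(onplane(c,uv,.079)[P[:,2]>.07][:,:2]*1000));print(box)
bl=(H>100)&(H<125)&(S>120)&(V<170);
Z,uv=cloud(c,d,nb);
for n,pt in dict(spindle=np.r_[O-.09*x,.079],nest=np.r_[O+.044*x,.024],pad=np.r_[O+.01*x,.03]).items(): print(n,proj(c,pt))
for rng in((.02,.028),(.038,.048)):
    s=(Z[:,2]>rng[0])&(Z[:,2]<rng[1]);q=(Z[s][:,:2]-O);print(rng,s.sum(),np.percentile(q@x,[1,10,50,90,99]),np.percentile(q@y,[1,10,50,90,99]))
E
python3 - <<'E'
import cv2
p=cv2.imread('pics/w1.png');cv2.imwrite('pics/w1c.png',cv2.resize(p[120:335,300:440],None,fx=2.75*1.3/1.3,fy=2.75,interpolation=cv2.INTER_CUBIC))
E
```

```text
edge [0.5002624  0.09672081] [-0.01945477 -0.99981074] 88.88525322811948
edge [0.59980167 0.1175974 ] [0.01702592 0.99985505] 89.0244397755444
edge [0.55036898 0.19559037] [ 0.99975119 -0.02230597] 178.7218561729362
rail 38 [0.52907484 0.11453284] [-0.01978575 -0.99980424] 88.86628606397841
rail 38 [0.57252185 0.11714444] [-0.02199787 -0.99975802] 88.73951309954855
yaw 1.5525549570631274 width 0.09914191069622963
origin(plate centre) [0.54918245 0.06058955] spindle [ 0.54754082 -0.02939548] nest [0.54998503 0.10458223]
knob 553 369 [ 0.54342569 -0.00232592  0.09949802] 0.35067591377869245
((571.8385620117188, -50.846160888671875), (102.11941528320312, 87.18206787109375), 75.32611846923828)
spindle [[358.22895725 319.39538158]]
nest [[365.62357323 204.8999981 ]]
pad [[363.08763764 230.98378492]]
(0.02, 0.028) 2971 [-0.12350188 -0.03188622  0.04785588  0.12190999  0.1308331 ] [-0.04148167 -0.03290379  0.00141045  0.03167871  0.04047917]
(0.038, 0.048) 2077 [-0.10334881 -0.08365916  0.09431984  0.11468217  0.11844371] [-0.04248229 -0.02712997  0.00050586  0.02296685  0.02953452]
```

View pics/w1c.png

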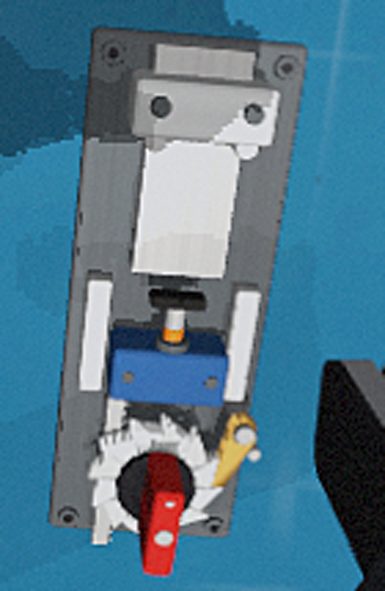

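Run:
```python
from h import *
import pickle
c,p,d=pickle.load(open("pics/w1.pkl","rb"));hsv=cv2.cvtColor(p,cv2.COLOR_BGR2HSV);H,S,V=[hsv[...,i].astype(int) for i in range(3)]
yaw=1.5526;x=np.array([np.cos(yaw),np.sin(yaw)]);y=np.array([-x[1],x[0]]);O=np.array([.5492,.0606])
loc=lambda P:np.c_[(P[:,:2]-O)@x,(P[:,:2]-O)@y,P[:,2]]*1000
print(loc(onplane(c,[(319.5,312),(383,314)],.01)))
red=((H<8)|(H>172))&(S>120);red[:,:330]=0;red[:,400:]=0;red[:270]=0;red[340:]=0
P,uv=cloud(c,d,red);Q=loc(P);k=(Q[:,2]>30)&(Q[:,2]<90);print(uv[k].min(0),uv[k].max(0))
for v in range(uv[k][:,1].min(),uv[k][:,1].max()+1,4):
    s=k&(uv[:,1]==v)
    if s.any(): print(v,uv[s][:,0].min(),uv[s][:,0].max(),np.median(Q[s],0).round(1),V[v,uv[s][:,0]].mean().round())
t=k&(Q[:,2]>72);print(t.sum(),cv2.minAreaRect(np.float32(Q[t][:,:2])))
wh=(S<60)&(V>120);wh[:,:328]=0;wh[:,386]=0;wh[:268]=0;wh[322:]=0
P,uv=cloud(c,d,wh);Q=loc(P);k=(Q[:,2]>20)&(Q[:,2]<45);print("wheel z",np.percentile(Q[k][:,2],[5,50,95]),cv2.minEnclosingCircle(np.float32(Q[k][:,:2])))
```

```text
[[-135.58995703   46.06227733   10.        ]
 [-132.06522009  -49.92974419   10.        ]]
[351 285] [367 328]
285 353 362 [-59.5   1.5  48.6] 85.0
289 354 364 [-59.4   0.4  57.5] 99.0
293 353 365 [-59.5   0.7  66.4] 96.0
297 352 366 [-59.8   2.6  74.2] 89.0
301 351 367 [-63.2   2.1  78.1] 157.0
305 351 366 [-68.4   2.2  78.7] 172.0
309 351 364 [-74.5   2.9  78.7] 174.0
313 351 364 [-81.1   4.4  78.3] 152.0
317 351 363 [-87.5   5.   77.5] 164.0
321 352 362 [-92.4   1.4  79.4] 205.0
325 352 361 [-98.3   1.2  79.5] 211.0
325 ((-81.5113296508789, 0.13744735717773438), (14.133304595947266, 46.34980392456055), 86.74284362792969)
wheel z [24.93244492 34.43801475 39.333441  ] ((-80.99812316894531, -175.3300018310547), 208.207275390625)
```

Run:
```python
from h import *
import pickle
c,p,d=pickle.load(open("pics/w1.pkl","rb"))
yaw=1.5526;x=np.array([np.cos(yaw),np.sin(yaw)]);y=np.array([-x[1],x[0]]);O=np.array([.5492,.0606])
loc=lambda P:np.c_[(P[:,:2]-O)@x,(P[:,:2]-O)@y,P[:,2]]*1000
cr=lambda q:[(a/2.75+300,b/2.75+120) for a,b in q]
print("pad front top",loc(onplane(c,cr([(155,289),(202,291)]),.038)))
print("rail end",loc(onplane(c,cr([(133,273),(222,278)]),.024)))
print("pins",loc(onplane(c,cr([(157,151),(250,158)]),.032)))
for u in (363,366,370):
    for v in range(215,236,2):
        P=np.array(c["origin"])+rays(c,[(u,v)])*d[v,u]; print(u,v,loc(P)[0].round(1),p[v,u])
    print()
```

```text
pad front top [[ 20.82573764  10.87405403  38.        ]
 [ 21.51904553 -10.91440583  38.        ]]
rail end [[ 22.46082024  20.16310682  24.        ]
 [ 23.22150588 -22.47746595  24.        ]]
pins [[ 84.49303558  16.44949563  32.        ]
 [ 84.63648436 -25.50283552  32.        ]]
363 215 [30.3  1.9 25.1] [207 209 210]
363 217 [27.1  1.4 23.9] [209 210 209]
363 219 [24.2  1.1 23.7] [235 232 233]
363 221 [16.2 -1.5 10.4] [55 51 47]
363 223 [13.3 -1.9 10.4] [55 51 50]
363 225 [17.1  0.6 26.9] [31 28 30]
363 227 [16.9  1.3 33.2] [0 2 5]
363 229 [16.3  1.9 38.5] [50 51 53]
363 231 [13.6  1.6 38.5] [36 36 38]
363 233 [10.   0.9 36.6] [215 215 215]
363 235 [ 7.6  0.8 37.4] [208 208 210]

366 215 [173.8  66.1 412.7] [203 204 205]
366 217 [28.  -2.2 25.5] [205 206 206]
366 219 [25.3 -2.5 25.7] [219 217 221]
366 221 [16.4 -5.6 10.1] [52 48 44]
366 223 [13.6 -5.9 10.4] [66 64 61]
366 225 [11.2 -6.1 11.6] [104 105  97]
366 227 [17.6 -2.4 34.1] [18 14  9]
366 229 [16.5 -1.9 38.3] [30 30 29]
366 231 [13.8 -2.3 38.3] [36 38 38]
366 233 [10.5 -2.8 37.1] [203 204 205]
366 235 [ 7.6 -3.2 36.7] [179 180 182]

370 215 [30.8 -7.3 24.4] [204 205 206]
370 217 [28.2 -7.5 24.9] [206 207 208]
370 219 [25.  -8.1 23.8] [212 215 215]
370 221 [ 17.2 -10.9  11. ] [58 53 52]
370 223 [ 14.4 -11.2  11.2] [73 70 68]
370 225 [ 11.3 -11.6  10.9] [125 125 119]
370 227 [17.4 -7.7 32.8] [2 7 9]
370 229 [16.7 -7.1 37.6] [39 39 42]
370 231 [14.1 -7.4 38.1] [35 36 43]
370 233 [ -0.5 -13.1  10.7] [96 96 92]
370 235 [ -3.8 -13.6  10.1] [112 109 105]
```

The measurements agree. The wing measures 46 x 14 mm and is centred at plate x = −82 mm. The pad face is at +17 mm, so the nest is at about +51.7 mm. Next is a close look at the ring, and a grasp if its size checks out.

```bash
cat >> h.py <<'E'
YAW=1.5526;CX=np.array([np.cos(YAW),np.sin(YAW)]);CY=np.array([-CX[1],CX[0]]);PO=np.array([.5492,.0606])
NEST=PO+.0515*CX-.0003*CY; SPIN=PO-.082*CX+.0001*CY
TY=down(YAW-np.pi/2)
E
python3 - <<'E'
from h import *
from workcell import r
r.move_to([.41,.28,.20],TY); r.dwell(.2)
c=r.calibration("wrist");p,d=r.snapshot("wrist");cv2.imwrite("pics/w2.png",p)
hsv=cv2.cvtColor(p,cv2.COLOR_BGR2HSV)
m=((hsv[...,1]<70)&(hsv[...,2]>90)).astype(np.uint8)
e=proj(c,[[.409,.342,.016]])[0];print("expected",e)
for q in cv2.findContours(m,0,1)[0]:
    if cv2.contourArea(q)<500: continue
    P=onplane(c,q.reshape(-1,2),.016)[:,:2];(ctr,rad)=cv2.minEnclosingCircle(np.float32(P)*1000)
    if np.hypot(*(np.array(ctr)/1000-[.409,.342]))<.03:
        el=cv2.fitEllipse(np.float32(P)*1000); print(ctr,2*rad,el)
        ctr=np.array(el[0])/1000
        if 57<el[1][0] and el[1][1]<65:
            r.move_to([*ctr,.06],TY); r.move_linear([*ctr,-.002],speed=.08,contact_N=8)
            r.command_gripper(.05); s=r.state();print(s["opening"],s["finger_force"],s["tcp_pos"],s["t"])
            r.move_linear([*ctr,.10],speed=.1);s=r.state();print(s["opening"],s["finger_force"],s["force"],s["t"])
            p,d=r.snapshot("wrist");cv2.imwrite("pics/w3.png",p)
            break
E
```

```text
expected [317.31081743 108.83775812]
(408.006103515625, 341.27734375) 60.061248779296875 ((408.0538635253906, 341.2876892089844), (59.08059310913086, 59.17637634277344), 121.46068572998047)
0.05687110746289444 62.84303598396946 [ 0.40839799  0.34164749 -0.00080335] 5.2333
0.05648892842197099 64.00834126048721 [-0.21971986 -0.84751671 -0.89138932] 6.4
```

View pics/w3.png

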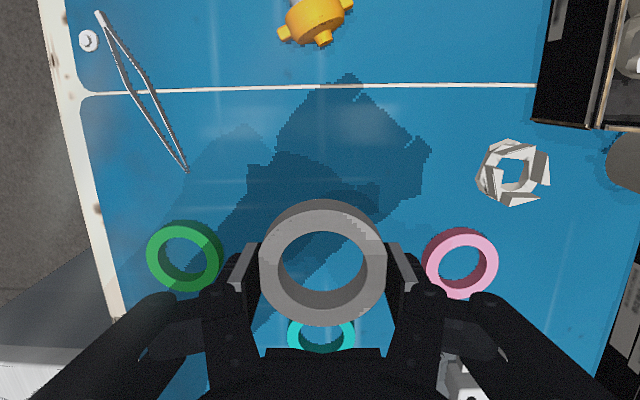

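The ring is gripped flat and squarely at (322,262), clear of the other rings. Now I'll place it.

Run:
```python
from h import *
from workcell import r
r.move_to([*NEST,.10],TY); r.move_linear([*NEST,.035],speed=.08)
hit=r.move_linear([*NEST,.0222],speed=.02,contact_N=3);s=r.state();print(hit,s["tcp_pos"]-[*NEST,0],s["force"],s["opening"],s["t"])
r.command_gripper(.085);s=r.state();print(s["opening"],s["force"])
r.move_linear([*NEST,.12],speed=.12)
r.move_to([*(SPIN+.10*CX),.20],TY);r.dwell(.2)
c=r.calibration("wrist");p,d=r.snapshot("wrist");print(r.state()["t"])
import pickle; pickle.dump((c,p,d),open("pics/w4.pkl","wb")); cv2.imwrite("pics/w4.png",p)
print(proj(c,[[*SPIN,.079],[*NEST,.04]]))
for sg in (1,-1):
    print(sg,r.solve_ik([*SPIN,.046],down(YAW+sg*np.pi/2)),r.solve_ik([*SPIN,.046],down(YAW+sg*np.pi/2-1.4)))
```

```text
True [-1.97998437e-04 -2.92624070e-05  2.32268763e-02] [ 0.04489957 -0.6050201   4.18150621] 0.05705878230898233 9.0333
0.08500852239393952 [-0.87975322 -0.09847993  0.22814866]
11.0833
[[323.09960038 289.12920221]
 [323.79424213 142.4525928 ]]
1 [ 0.62010242  0.70978268 -0.82274621  1.92421772  0.70782512  0.82521255
  2.53225437] [ 0.29610661  0.57697058 -0.38518086  1.93469765  0.32748462  0.69082329
  1.43586432]
-1 [ 0.05483351  0.54551003 -0.08098817  1.9432182   0.06891928  0.65546771
 -0.08730612] [-0.12480968  0.54760351  0.14379163  1.94962831 -0.12316545  0.65262624
 -1.32197472]
```

View pics/w4.png

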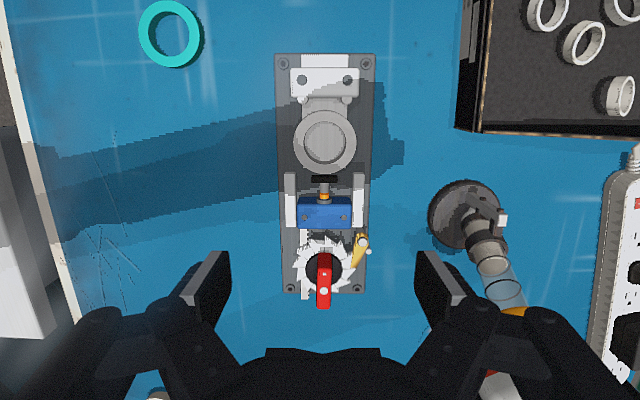

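The ring lies flat in the nest at (324,140), between the pad at (324,178) and the pins at (307/343,100). A stand is near the knob at (470,215), so I'll check clearance for the swing before gripping.

Run:
```python
from h import *
from workcell import r
import pickle
C=[]
for n in("scene","side"):
    z=np.load(f"pics/{n}0.npz");C.append(cloud(r.calibration(n),z["d"],np.ones((400,640),bool))[0])
for f in ("w1","w4"):
    c,p,d=pickle.load(open(f"pics/{f}.pkl","rb"));m=np.ones((400,640),bool);m[240:,:]=0
    m[:,:]&=d>.2; C.append(cloud(c,d,m)[0])
for n,P in zip(("scene","side","w1","w4"),C):
    D=np.hypot(*(P[:,:2]-SPIN).T);k=(D<.24)&(P[:,2]>.06)&(P[:,2]<.3)&(D>.035);P=P[k];D=D[k]
    a=np.degrees(np.arctan2(P[:,1]-SPIN[1],P[:,0]-SPIN[0]))
    for lo in range(-180,180,30):
        s=(a>=lo)&(a<lo+30)
        if s.sum()>5: print(n,lo,s.sum(),"dist 2%%/med %.3f %.3f"%tuple(np.percentile(D[s],[2,50])),"z98 %.3f"%np.percentile(P[s,2],98))
```

```text
scene -120 8 dist 2%/med 0.236 0.238 z98 0.076
scene -90 7 dist 2%/med 0.237 0.238 z98 0.075
scene -60 386 dist 2%/med 0.207 0.225 z98 0.146
scene -30 114 dist 2%/med 0.124 0.146 z98 0.170
scene 0 345 dist 2%/med 0.119 0.143 z98 0.176
scene 30 28 dist 2%/med 0.209 0.233 z98 0.081
side -120 10 dist 2%/med 0.236 0.239 z98 0.073
side -90 11 dist 2%/med 0.236 0.238 z98 0.073
side -60 98 dist 2%/med 0.204 0.211 z98 0.143
side -30 32 dist 2%/med 0.175 0.236 z98 0.152
side 0 458 dist 2%/med 0.119 0.148 z98 0.171
side 30 32 dist 2%/med 0.217 0.231 z98 0.072
w1 30 162 dist 2%/med 0.214 0.228 z98 0.076
w4 0 857 dist 2%/med 0.147 0.167 z98 0.086
w4 30 264 dist 2%/med 0.213 0.229 z98 0.077
```

```bash
cat >> h.py <<'E'
def tq(r,n=12):
    v=[]
    for _ in range(n): r.dwell(.02); v.append(np.r_[r.state()["torque"],r.state()["force"]])
    return np.mean(v,0),np.std(v,0)[2]
def turn(r,q0,th,step=.05):
    q=np.array(r.state()["joint_positions"]);cur=q0[6]-q[6]
    n=max(1,int(np.ceil(abs(th-cur)/step)))
    for a in np.linspace(cur,th,n+1)[1:]:
        g=np.array(q0);g[6]=q0[6]-a; r.set_joints(g)
E
python3 - <<'E'
from h import *
from workcell import r
import pickle
c,p,d=pickle.load(open("pics/w4.pkl","rb"));hsv=cv2.cvtColor(p,cv2.COLOR_BGR2HSV);H,S,V=[hsv[...,i].astype(int) for i in range(3)]
red=((H<8)|(H>172))&(S>120);red[:,:305]=0;red[:,345:]=0;red[:240]=0;red[325:]=0
P,uv=cloud(c,d,red);k=(P[:,2]>.072)&(P[:,2]<.088);q=onplane(c,uv[k],.079)[:,:2]*1000
b=cv2.minAreaRect(np.float32(q));u=np.linalg.svd(q-q.mean(0))[2][0]
print("wing",k.sum(),b,np.degrees(np.arctan2(u[1],u[0]))%180,"spin",SPIN,"yaw",np.degrees(YAW))
rot=down(YAW+np.pi/2)
r.move_to([*SPIN,.17],rot)
print(r.state()["joint_positions"],r.state()["t"])
E
```

```text
wing 558 ((548.0070190429688, -19.145362854003906), (47.82524108886719, 13.809300422668457), 86.60386657714844) 86.95100633361905 spin [ 0.547608   -0.02138461] yaw 88.95742727201161
[-0.92907425  0.80738481  1.35576901  1.90627127 -0.86408953  1.18929698
 -2.41081995] 12.95
```

The joint solver chose the other wrist branch, with q7 near its lower limit. I'll go round to the positive branch, which has room for clockwise turning and keeps the camera side away from the stand.

```bash
cat >> h.py <<'E'
KY=np.radians(86.9);KP=np.array([.5478,-.0210])
E
python3 - <<'E'
from h import *
from workcell import r
for a in (-np.pi/2,np.pi/2-1.4,np.pi/2):
    r.move_to([*KP,.17],down(KY+a)); s=r.state(); print(s["joint_positions"].round(3),s["t"])
    if a>1: print(r.solve_ik([*KP,.046],down(KY+a)))
E
```

```text
[-0.531  0.421  0.653  1.896 -0.315  0.929  0.217] 15.1917
[-0.226  0.366  0.264  1.886 -0.119  0.905  1.781] 16.5833
[ 0.823  0.628 -1.122  1.852  0.642  1.083  2.537] 17.8417
[ 0.70403475  0.77770777 -0.95250651  1.92134371  0.82372432  0.89353608
  2.41041379]
```

Run:
```python
from h import *
from workcell import r
rot=down(KY+np.pi/2)
r.move_linear([*KP,.0465],rot=rot,speed=.10); r.dwell(.2)
b,sd=tq(r);print("base",b.round(3),sd.round(3))
r.command_gripper(.01);r.dwell(.2);s=r.state();print(s["opening"],s["finger_force"],s["tcp_pos"])
g,sd=tq(r);print("grip",(g-b).round(3))
q0=s["joint_positions"].copy();np.savez("q0.npz",q0=q0,b=b)
for th in (.25,.42,.60):
    turn(r,q0,th);r.dwell(.1);v,sd=tq(r);s=r.state();print(th,(q0-s["joint_positions"])[6].round(4),(v-b).round(3),sd.round(3),(s["tcp_pos"]-[*KP,.0465]).round(4),s["t"])
p,d=r.snapshot("side");cv2.imwrite("pics/s1.png",p)
p,d=r.snapshot("wrist");cv2.imwrite("pics/w5.png",p)
```

```text
base [-0.    -0.011 -0.003  0.154  0.101 -0.053] 0.024
0.013167298132694412 59.10853564739227 [ 0.54722361 -0.02091127  0.046611  ]
grip [-0.051  0.724  0.007 -3.939 -0.378  5.376]
0.25 0.2494 [-0.115  0.17   0.043 -1.764 -0.72   3.464] 0.03 [-0.0005  0.      0.0001] 22.475
0.42 0.4194 [-0.248 -0.161  0.037 -0.13  -0.994  2.701] 0.017 [-0.0004  0.      0.0001] 23.775
0.6 0.5994 [-0.439 -0.602  0.039  2.134 -1.688  1.33 ] 0.028 [-0.0004 -0.      0.0001] 25.075
```

Run:
```python
from h import *
from workcell import r
z=np.load("q0.npz");q0,b=z["q0"],z["b"]
for th in (.8,.95,1.04,1.14):
    turn(r,q0,th,.09);r.dwell(.1);v,sd=tq(r,20);s=r.state();print(th,(q0-s["joint_positions"])[6].round(4),(v-b).round(3),sd.round(3),(s["tcp_pos"]-[*KP,.0465]).round(4),s["opening"],s["t"])
```

```text
0.8 0.7978 [-0.672 -1.014  0.021  3.808 -2.957  0.406] 0.025 [-0.0003 -0.0001  0.0002] 0.013312896151533627 26.3583
0.95 0.9479 [-0.695 -1.036 -0.01   4.205 -3.032  0.105] 0.031 [-0.0002 -0.0002  0.0002] 0.013149373733617293 27.2917
1.04 1.0378 [-0.708 -1.039  0.015  4.359 -3.172  0.262] 0.024 [-0.0002 -0.0002  0.0002] 0.012920840578492307 28.225
1.14 1.1377 [-0.73  -1.05   0.014  4.478 -3.312  0.365] 0.031 [-0.0002 -0.0003  0.0002] 0.013163213616391977 29.1583
```

Run:
```python
from h import *
from workcell import r
import pickle
p,d=r.snapshot("wrist");s,_=r.snapshot("side");o,_=r.snapshot("scene")
z=lambda i,a,b,c,e,f:cv2.resize(i[a:b,c:e],None,fx=f,fy=f,interpolation=cv2.INTER_CUBIC)
A=cv2.resize(p,(400,250));B=z(s,155,240,270,360,4.4);C=z(o,195,260,285,395,3.6)
W=np.zeros((600,800,3),np.uint8);W[:250,:400]=A;W[:B.shape[0],400:400+B.shape[1]]=B[:,:400];W[260:260+C.shape[0],:C.shape[1]]=C[:, :400]
cv2.imwrite("pics/mix1.png",W);cv2.imwrite("pics/w6.png",p);pickle.dump((p,s,o),open("pics/mix1.pkl","wb"))
print(r.state()["joint_efforts"],r.state()["t"])
```

```text
[-1.64371211e+00 -4.86001933e+01 -1.77261919e+01 -1.33377340e+01
 -1.52590457e+00  5.76740764e-01 -1.81545806e-02] 29.3083
```

View pics/mix1.png

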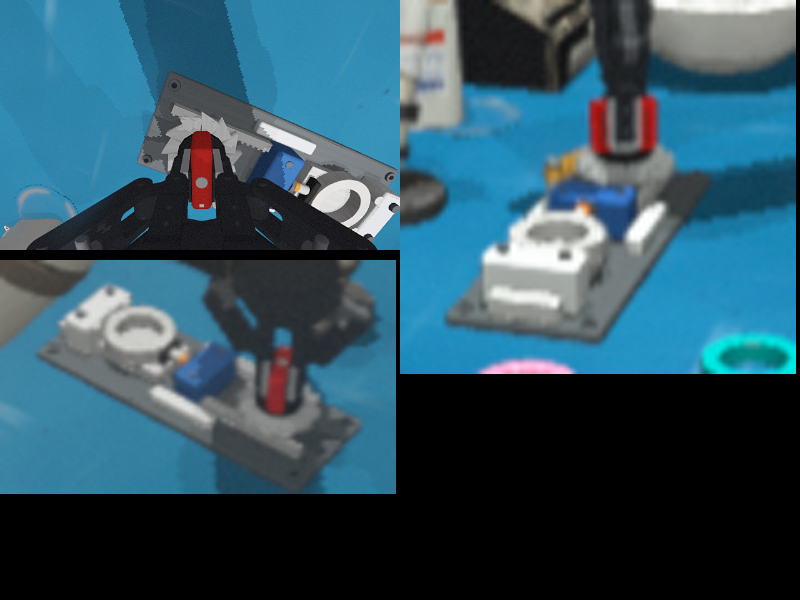

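The picture shows the knob turning with the gripper at (200,165), the jaw advanced, the pad on the ring and the ring close to the pins. Torque still reads as loose. I'll keep going within this tooth and watch for a rise.

Run:
```python
from h import *
from workcell import r
z=np.load("q0.npz");q0,b=z["q0"],z["b"]
for th in (1.2,1.26,1.32,1.38,1.44):
    turn(r,q0,th,.09);r.dwell(.1);v,sd=tq(r,20);s=r.state();print(th,(q0-s["joint_positions"])[6].round(4),(v-b).round(3),s["joint_efforts"][6].round(4),s["opening"],s["t"])
    if (v-b)[2]>.11: break
p,d=r.snapshot("wrist");cv2.imwrite("pics/w7c.png",cv2.resize(p[180:400,380:640],None,fx=2.7,fy=2.7,interpolation=cv2.INTER_CUBIC))
```

```text
1.2 1.1978 [-0.745 -1.042  0.02   4.324 -3.391  0.291] -0.0141 0.01343396959093179 29.9917
1.26 1.2578 [-0.749 -1.038  0.015  4.421 -3.25   0.1  ] -0.0078 0.013043456340248085 30.675
1.32 1.3178 [-0.772 -1.049  0.007  4.677 -3.552  0.309] -0.0021 0.013125016177557843 31.3583
1.38 1.3778 [-0.764 -1.039  0.015  4.423 -3.481  0.143] -0.0213 0.01360255373095425 32.0417
1.44 1.4377 [-0.796 -1.039  0.089  4.602 -3.458  0.238] -0.0858 0.013263337646001364 32.725
```

Run:
```python
from h import *
from workcell import r
z=np.load("q0.npz");q0,b=z["q0"],z["b"]
for th in (1.5,1.56,1.62,1.66):
    turn(r,q0,th,.09);r.dwell(.1);v,sd=tq(r,20);s=r.state();print(th,(q0-s["joint_positions"])[6].round(4),(v-b).round(3),s["joint_efforts"][6].round(4),s["opening"],s["t"])
p,d=r.snapshot("wrist");cv2.imwrite("pics/w8.png",p);cv2.imwrite("pics/w8c.png",cv2.resize(p[180:400,380:640],None,fx=2.7,fy=2.7,interpolation=cv2.INTER_CUBIC))
```

```text
1.5 1.4976 [-0.798 -1.024  0.094  4.563 -3.983  0.321] -0.0929 0.0128987416984189 33.4583
1.56 1.5576 [-0.825 -1.043  0.114  4.645 -3.886  0.269] -0.1044 0.01355063765950942 34.1417
1.62 1.6176 [-0.851 -1.034  0.125  4.46  -3.97   0.346] -0.1274 0.013034256207447048 34.825
1.66 1.6576 [-0.846 -1.013  0.163  4.394 -4.2    0.307] -0.153 0.013051750563050257 35.5083
```

View pics/w8.png

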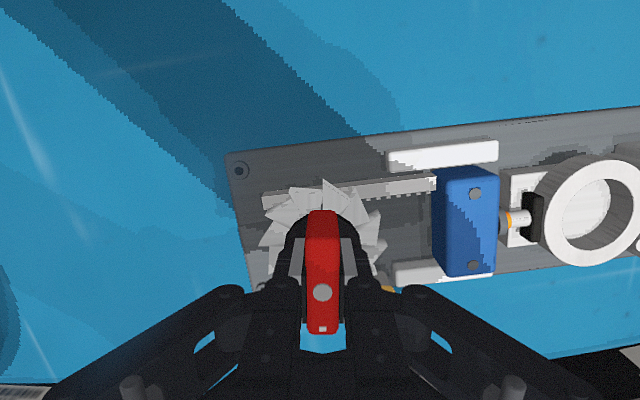

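The ring is pushed right along the rail with the pad on it at (530,218). Torque stepped up near 1.42 rad and rises steadily after that. It was loose at tooth 2, so the first firm tooth is 3, at 1.571 rad. I'll go slightly past the pawl drop, release and back off.

Run:
```python
from h import *
from workcell import r
z=np.load("q0.npz");q0,b=z["q0"],z["b"]
turn(r,q0,1.69,.09);r.dwell(.2);v,sd=tq(r,20);print((v-b).round(3))
r.command_gripper(.085);r.dwell(.2)
s=r.state();print(s["force"],s["torque"],s["t"])
r.move_linear([*s["tcp_pos"][:2],.17],speed=.12)
# view: camera on +y side again
r.move_to([*(SPIN+.02*CX),.22],down(YAW+np.pi/2-1.4))
r.move_to([*(SPIN+.10*CX),.20],TY);r.dwell(.3)
import pickle
c=r.calibration("wrist");p,d=r.snapshot("wrist");pickle.dump((c,p,d),open("pics/w9.pkl","wb"))
hsv=cv2.cvtColor(p,cv2.COLOR_BGR2HSV);H,S,V=[hsv[...,i].astype(int) for i in range(3)]
red=((H<8)|(H>172))&(S>120);red[:,:280]=0;red[:,370:]=0;red[:240]=0;red[325:]=0
P,uv=cloud(c,d,red);k=(P[:,2]>.072)&(P[:,2]<.088);q=onplane(c,uv[k],.079)[:,:2]*1000
u=np.linalg.svd(q-q.mean(0))[2][0];print("wing",k.sum(),cv2.minAreaRect(np.float32(q)),np.degrees(np.arctan2(u[1],u[0]))%180,r.state()["t"])
cv2.imwrite("pics/w9c.png",cv2.resize(p[40:310,260:400],None,fx=2.2,fy=2.2,interpolation=cv2.INTER_CUBIC))
```

```text
[-0.853 -1.017  0.189  4.635 -4.017  0.521]
[0.42103918 0.82384289 0.03827809] [ 0.03319721 -0.0220044   0.04576462] 37.2333
wing 604 ((547.7677612304688, -18.63243293762207), (44.76158905029297, 16.924463272094727), 0.8203189373016357) 0.34079463908850016 40.625
```

View pics/w9c.png

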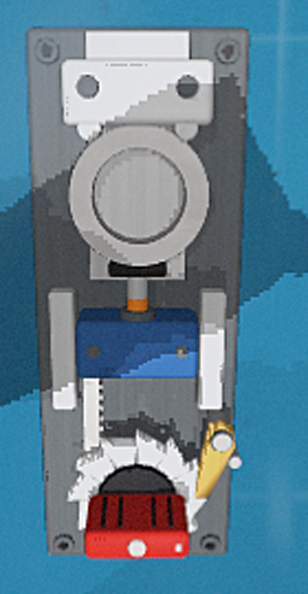

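The ring is seated against both pins at (88,130) and (187,130), with the pad bearing on it and the wing now crosswise. I'll compare the pawl's angle with tooth 0, since the camera pose is the same, to confirm it has dropped in.

Run:
```python
from h import *
import pickle
for f in("w4","w9"):
    c,p,d=pickle.load(open(f"pics/{f}.pkl","rb"));hsv=cv2.cvtColor(p,cv2.COLOR_BGR2HSV);H,S,V=[hsv[...,i].astype(int) for i in range(3)]
    m=(H>12)&(H<30)&(S>110)&(V>80);m[:,:335]=0;m[:,385:]=0;m[:225]=0;m[290:]=0
    v,u=np.nonzero(m);q=onplane(c,np.c_[u,v],.036)[:,:2]*1000
    w=np.linalg.svd(q-q.mean(0))[2][0];print(f,len(q),q.mean(0),"pawl deg",np.degrees(np.arctan2(w[1],w[0]))%180, c["origin"])
    red=((H<8)|(H>172))&(S>120)&(V>130);red[:,:280]=0;red[:,370:]=0;red[:240]=0;red[325:]=0
    v,u=np.nonzero(red)
    if f=="w9":
        e=[(x,v[u==x].max()+.5) for x in range(303,342) if (u==x).any()]; P=onplane(c,e,.079)[:,:2]; 
    else:
        e=[(u[v==y].min()-.5,y) for y in range(275,304) if (v==y).any()]; P=onplane(c,e,.079)[:,:2]
    w=np.linalg.svd(P-np.median(P,0))[2][0];print("edge",np.degrees(np.arctan2(w[1],w[0]))%180)
    cv2.imwrite(f"pics/pw_{f}.png",p)
a,b=[cv2.resize(cv2.imread(f"pics/pw_{f}.png")[220:315,285:385],None,fx=4,fy=4,interpolation=cv2.INTER_CUBIC) for f in("w4","w9")]
cv2.imwrite("pics/pw.png",np.hstack([a,b]))
```

```text
w4 290 [584.79310198  -2.78791582] pawl deg 78.57230420978397 [0.55086229 0.154308   0.34103175]
edge 88.6600713641716
w9 303 [584.64994153  -2.78939129] pawl deg 77.6641453337071 [0.55180631 0.15355437 0.34275597]
edge 1.4514644764715843
```

View pics/pw.png

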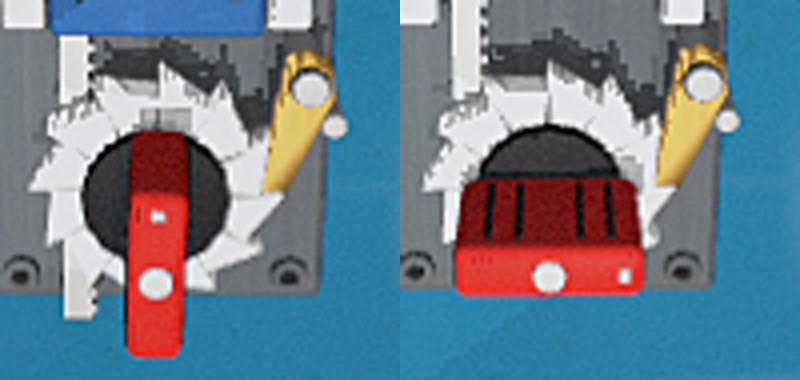

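The pawl is at the same angle as at tooth 0 (within 1°; riding a ramp would add up to about 11°). Its tip sits in the tooth gap, so tooth 3 is engaged. The gripper is clear, so I'm handing in.

```bash
python3 -c "
from workcell import r
print(r.sign_off(), r.state()['t'])"
```

```text
the job is handed in; nothing more can be done
the job is handed in; nothing more can be done
```

The ring lies flat on the rail, held by the pad against both pins, with the knob left at tooth 3 (the first firm one) and the pawl dropped in; handed in with the gripper clear at about 41 s of the 67 s.

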